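# Set the dose wheel of the detergent doser and dispense

### The arm

A 6-joint arm with a two-finger parallel gripper is mounted at the origin on a cart in front of the work surface, level with it; the furniture and walls round the work are solid. World frame = base frame: x ahead of the robot, y to its left, z up, the work surface at z = 0. Lengths are in mm, angles in rad, forces in N, time in s.
With the tool pointing down it reaches from about 375 to 975 mm from the base axis. Payload 3.8 kg.
Tool frame: the origin (TCP) lies on the centre line of the jaws, within the pads' length; the fingertips stand 14 mm ahead of it and the grasp point (between the pads) lies 5 mm behind it; z points along the fingers, y is the direction in which the jaws open and shut (so a half turn about z gives the same grasp; the last joint's range is limited). The gripper opens to 85 mm and grips with 20 to 120 N. Pads are 22 mm wide; open, the fingers measure 114 mm over their backs; the gripper's body (76 mm by 85 mm) begins 54 mm behind the grasp point. The pads swing forward as they close: fully open they stand 13 mm farther back than shut.
Start: joints at [1.136, 0.264, 1.604, -0, 1.274, -0.037], TCP at [261.486, 622.289, 245.28] pointing down, gripper open.
Joint ranges: [-2.63, 2.63], [-0.94, 2.18], [0.31, 2.57], [-1.31, 4.45], [0, 2.66], [-2.55, 2.55]. Speed limits (rad/s): [2.57, 2.57, 3.14, 3.14, 3.14, 3.14].

### API

Orientations are given as a unit quaternion [x, y, z, w].
In Python, from workcell import monitor, cams, manip gives the robot as it stands.
- The arm moves only by the tool send_rows, never from a script. Its argument "moves" is a list of rows, each an object of numbers: "tx", "ty", "tz": the shift along the world's x, y, z in cm; "rx", "ry", "rz": the turn, a rotation vector about the world's x, y, z in degrees; "jaw": the gripper command: -1 is shut, 1 is fully open, values between are in proportion. A call has 1 to 12 rows; each row shifts and turns the pose as measured when the row begins; what a row does not reach is not made up. A row lasts 1/8 s, in which the tool goes at most 62.5 mm and 10.7 degrees, less where a joint would pass 70% of its speed; a pose out of reach is approached as far as the arm can. A call is refused whole if a number of a shift passes 6.25 or a number of a turn 10.7, either way. A call with a gripper value outside its range is refused whole. The fingers move at their own pace and stop on an object; "squeeze" is the grip in N (left out, the last holds). Time passes only in rows, so rows that do not move let the fingers close. It gives the time, the measured TCP pose, the force and the opening at its end, in the units of the state.
- monitor.get_obs(): the state, without advancing time (a new reading comes with each control period).
- cams.snapshot(name): name is "scene" or "side" or "wrist"; returns the picture (400x640x3 uint8, red, green, blue); there is no depth.
- cams.get_calibration(name): a dict with "fx", "fy", "cx", "cy" (pixels), "dist" ([k1, k2, p1, p2, k3] as OpenCV has them; the pictures are not rectified), "rvec" (rotation vector, rad) and "tvec" (3), from world to camera coordinates, as OpenCV has them. Camera axes: x right, y down, z forward; pixel columns grow to the right and rows downward; lengths in mm; the calibration is good to about 2 mm. A picture is of the moment at which its call begins: read the wrist's pose just before it. get_calibration takes no time and is no camera call; for the wrist camera it gives the pose at the moment of the call.
- manip.sign_off(): hands the job in, once; it reports no verdict.
The state is a dict: "time_s": time; "joints": joint angles; "qd": joint speeds; "tau": joint torques, N m; "eef_pos": TCP position; "eef_rot": TCP orientation; "contact_force": force on the tool from outside, world axes, zero at the start; "wrist_torque": the same for the moment, N m; "gripper_width": finger opening in mm.
Only numpy, scipy, OpenCV 4.12 (cv2) and the standard library are available. Lean on these libraries where they do the work, as an engineer would, in place of code of your own. Each camera call takes 0.05 s, during which the arm holds its last target. There are 200 camera calls.

### The job

On the white detergent doser on the worktop, flick the finned dose wheel click by click with a fingertip until its red facet (the full-load dose) has clicked into place on top, between the two orange pointers. Then press the green button beside it all the way down for a moment and let it spring back up, so that the dose runs into the cup waiting under the nozzle. Do not press the button at any other dose. Nothing is to be picked up or shoved aside: leave the doser, the cup and everything around it standing where it is.

Things in the scene. Friction and masses are not known exactly. Their poses are not given: they have to be found in the camera images.
- doser: White bench detergent doser, 200 mm deep (x) by 144 mm wide (y), loose on rubber feet, about 2.4 kg. Origin: centre of its underside; x points to its back (away from the robot at yaw 0), y to its left, z up. A foot with a drip grille in front, a grey tank column behind, above both a flat head; its deck is 150 mm above the worktop. Low grey refill cap (9 mm high) at the back right of the deck.
- wheel_axis (a point): Centre of the dose wheel, on its axis (the doser's y direction), 139 mm above the worktop, 11 mm below the deck, x +12 mm, y +34 mm in the doser's frame; the upper part stands out of a black slot. 20 mm wide; five grey radial fins, 72 deg apart, 4 mm thick, tips 36 mm from the axis. Clicked in, two fins stand 36 deg before and behind the top facet (tips 29 mm above the axis).
- dose_wheel (a joint): Turn of the wheel, rad; it clicks every 1.257 (72 deg), is endless both ways, and once past half-way springs on to the next click. Positive: its top moves along the doser's +x. Facet on top at 0 (or 6.283): red; at 1.257 black (off), 2.513 white, 3.770 yellow, 5.027 blue. Starts at any but red. A few newtons at a fin tip turn it.
- red_mark (a point): Middle of the surface of the wheel's flat red facet, which lies between two fins 18.5 mm from the axis; it turns with the wheel. The five facets are 24 mm long and 20 mm wide. With red on top, black is the next facet on the robot's side and blue the next on the far side.
- index (a point): Point 18.5 mm straight above the wheel's axis, between two orange pointers on the deck: the red mark lies here when red is dialled. A fingertip (shut fingers, pointing down) with its underside about 6 mm higher than this (4 to 7 mm), swept level along the doser's x from 55 mm before this point to 10 mm or more beyond it, then raised, takes the near fin along: one click, either way.
- dispense_top (a point): Middle of the top of the green round dispense button, 32 mm across, 23 mm above the deck, to the right of the wheel (70 mm from the wheel's middle, along the doser's -y); it moves with the button.
- dispense (a joint): Travel of the dispense button, m, downwards: 0 up, 0.007 fully down. A spring pushes it back; fully down takes about 6 N.
- cup_mid (a point): Centre (half-way up) of the light-blue dosing cup, 71 mm across, 62 mm high, 30 g, loose on the drip grille under the nozzle.
- steam_iron_mid (a point): Middle of the loose steam iron standing on its heel, 112 by 142 mm, 262 mm high, about 1 kg. A bystander.
- soda_jar_mid (a point): Centre of the loose small jar with a black lid and a green label, 44 mm across, 105 mm high. A bystander.
- stain_stick_mid (a point): Centre of the loose green and white stain stick standing upright, 28 mm across, 110 mm high. A bystander.
- balm_mid (a point): Centre of the loose grey-lidded pot of hand balm, 69 mm across, 41 mm high. A bystander.
Things that resemble listed ones, but are neither listed nor needed, are in the scene too. What is shaped like the part that bears cup_mid but yellow is not meant.

How it is judged:
By the outcome, as a careful person would: the job done as asked, in the order asked, and still so for the second after the job is handed in, with the robot touching nothing.
It also fails if it takes over 45 s, if anything falls off the work surface, if the arm or the gripper's body presses on something with over 40 N, if the wrist force passes 120 N, or if a joint passes its speed limit or range.

## Working session

There is one attempt and no reset: what is moved stays moved. The work goes in short steps, Python scripts to look and compute and a tool call to move; the robot and the scene stay as the last step left them, time stands still between calls to the robot, and variables do not carry over. Pictures are saved under pics/ and viewed, about 8 in all and at most 12, crops included, and the job is handed in when it is done.

Besides the shell and the picture viewer there is one more tool, called after "Request:" as a command line: name --argument value ..., lists and objects as JSON in quotes. send_rows: Moves the arm, as the interface text tells. Its arguments: {"type":"object","properties":{"moves":{"type":"array"},"squeeze":{"type":"number"}},"required":["moves"]}

```bash
mkdir -p pics
python3 - <<'E'
from workcell import monitor,cams
import cv2
o=monitor.get_obs();print(o['time_s'],o['eef_pos'],o['eef_rot'],o['gripper_width'])
for n in('scene','side'):
    im=cams.snapshot(n);cv2.imwrite(f'pics/{n}0.png',im[:,:,::-1]);print(n,cams.get_calibration(n))
E
```

```text
0.0 [261.19806009 621.64414964 243.95781004] [ 1.97587167e-01  9.80284679e-01 -1.09157027e-03 -2.59631698e-04] 85.53263591040914
scene {'fx': 514.915595749996, 'fy': 514.915595749996, 'cx': 316.2053761734325, 'cy': 200.71054856597266, 'dist': array([-0.13287463,  0.        ,  0.        ,  0.        ,  0.        ]), 'rvec': array([ 2.08514238, -0.67588844,  0.38092843]), 'tvec': array([-472.26433521,  211.72183996, 1329.19596479])}
side {'fx': 429.3628418815473, 'fy': 429.3628418815473, 'cx': 318.77408883440444, 'cy': 201.65898223220105, 'dist': array([0.03812848, 0.        , 0.        , 0.        , 0.        ]), 'rvec': array([2.23052407e+00, 2.60100316e-02, 5.61328909e-04]), 'tvec': array([-502.44133357,   38.82811093, 1204.24004432])}
```

View pics/scene0.png

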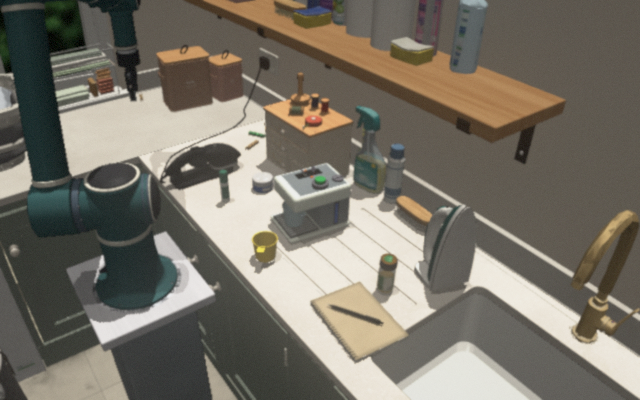

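View pics/side0.png

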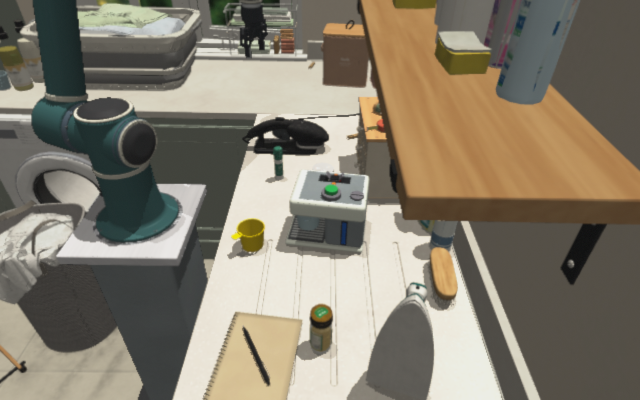

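The scene view shows the doser at about (315,200) with its button at (320,181). In the side view the button is at (331,190), and the wall shelf is to its right. Next I'll enlarge both crops in one picture and triangulate the button.

```bash
cat > h.py <<'E'
import numpy as np,cv2
from workcell import monitor,cams
def K(c): return np.array([[c['fx'],0,c['cx']],[0,c['fy'],c['cy']],[0,0,1]])
def proj(c,P): return cv2.projectPoints(np.float64(P).reshape(-1,3),c['rvec'],c['tvec'],K(c),c['dist'])[0][:,0]
def ray(c,uv):
    p=cv2.undistortPoints(np.float64([[uv]]),K(c),c['dist'])[0,0]
    R=cv2.Rodrigues(c['rvec'])[0]; return -R.T@c['tvec'], R.T@np.array([*p,1])
def atz(c,uv,z):
    o,d=ray(c,uv); return o+d*(z-o[2])/d[2]
def tri(L):
    A=0;b=0
    for c,uv in L:
        o,d=ray(c,uv);d=d/np.linalg.norm(d);M=np.eye(3)-np.outer(d,d);A=A+M;b=b+M@o
    return np.linalg.solve(A,b)
E
python3 - <<'E'
from h import *
cs,cd=cams.get_calibration('scene'),cams.get_calibration('side')
a=cv2.imread('pics/scene0.png')[150:250,260:360];b=cv2.imread('pics/side0.png')[160:260,280:380]
cv2.imwrite('pics/z.png',cv2.resize(np.hstack([a,b]),(800,400),interpolation=cv2.INTER_CUBIC)) 
hs=[]
for n,(x,y) in(('scene0',(260,150)),('side0',(280,160))):
    h=cv2.cvtColor(cv2.imread(f'pics/{n}.png')[y:y+100,x:x+100],cv2.COLOR_BGR2HSV)
    m=cv2.inRange(h,(45,120,60),(75,255,255));ys,xs=np.where(m>0);hs.append((xs.mean()+x,ys.mean()+y));print(n,len(xs),hs[-1])
print(tri([(cs,hs[0]),(cd,hs[1])]),atz(cs,hs[0],172),atz(cd,hs[1],172))
E
```

```text
scene0 36 (np.float64(319.8611111111111), np.float64(178.86111111111111))
side0 101 (np.float64(330.86138613861385), np.float64(189.40594059405942))
[531.56903451 -88.49019503 169.93696049] [531.09060164 -88.15920064 172.        ] [531.3602407  -94.42061004 172.        ]
```

View pics/z.png

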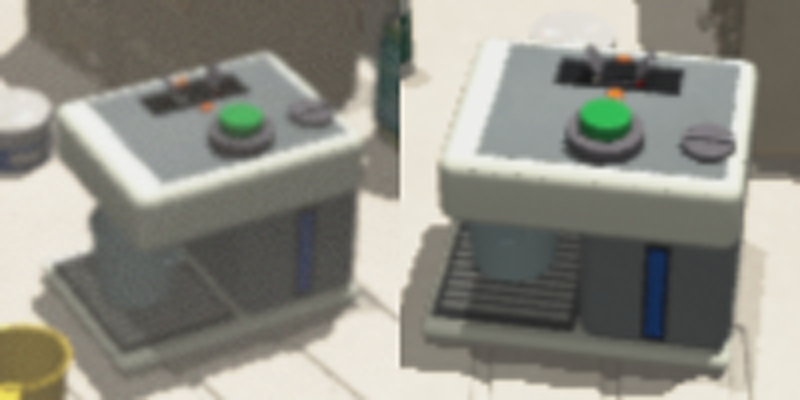

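The doser stands at roughly yaw 0 with the button near (531,-90). The cup is under the nozzle, and the box and shelf are further back. I'll shut the fingers and go over for a wrist view.

Request:
send_rows --moves '[{"tx": 1.5,"ty": -6,"tz": 1.5,"rz": 10,"jaw": -1},{"tx": 1.5,"ty": -6,"tz": 1.5,"rz": 10,"jaw": -1},{"tx": 1.5,"ty": -6,"tz": 1.5,"rz": 2.8,"jaw": -1},{"tx": 1.5,"ty": -6,"tz": 1.5,"jaw": -1},{"tx": 1.5,"ty": -6,"tz": 1.5,"jaw": -1},{"tx": 1.5,"ty": -6,"tz": 1.5,"jaw": -1},{"tx": 1.5,"ty": -6,"tz": 1.5,"jaw": -1},{"tx": 1.5,"ty": -6,"tz": 0.5,"jaw": -1},{"tx": 1.5,"ty": -6,"jaw": -1},{"tx": 1.5,"ty": -6,"jaw": -1},{"tx": 1.5,"ty": -6,"jaw": -1},{"jaw": -1}]'

```text
$.moves[0]: bad value
```

Run:
```python
from h import *
o=monitor.get_obs();print(o['time_s'],o['eef_pos'],o['eef_rot'],o['gripper_width'],o['joints'])
c=cams.get_calibration('wrist');im=cams.snapshot('wrist');cv2.imwrite('pics/w1.png',im[:,:,::-1])
np.save('c1.npy',c,allow_pickle=True);print(c, -cv2.Rodrigues(c['rvec'])[0].T@c['tvec'],proj(c,[531,-90,173]))
```

```text
0.1 [261.2063369  621.71201418 244.07862981] [ 1.97595312e-01  9.80283145e-01 -9.92800077e-04 -2.50752448e-04] 85.34397928432202 [ 1.13610465e+00  2.64670470e-01  1.60526118e+00  2.48645898e-05
  1.27370882e+00 -3.68902562e-02]
{'fx': 339.5132928001066, 'fy': 339.5132928001066, 'cx': 317.7926502475358, 'cy': 196.0732415930304, 'dist': array([-0.01261908,  0.        ,  0.        ,  0.        ,  0.        ]), 'rvec': array([-2.4158597 , -1.60669923, -0.22160422]), 'tvec': array([-673.45950626,  -34.79208536,  379.88725547])} [195.86347382 649.00148388 373.50648748] [[-177.13533272  660.22638768]]
```

View pics/w1.png

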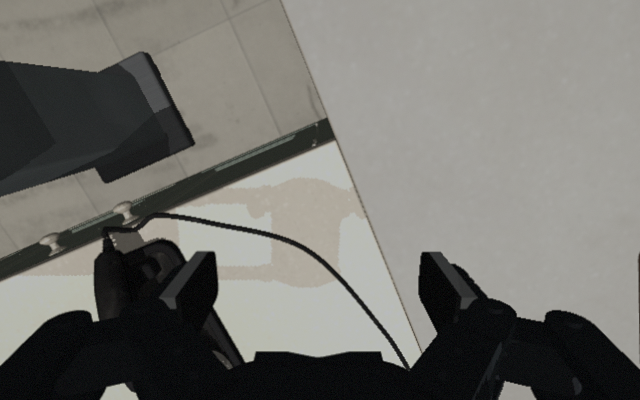

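The call was refused, so I'll probably have to give every key. I also need the shelf position before going over the doser.

Run:
```python
from h import *
cs,cd=cams.get_calibration('scene'),cams.get_calibration('side')
p=tri([(cs,(487,130)),(cd,(381,208))]);print(p,proj(cs,p),proj(cd,p))
```

```text
[ 574.15071351 -558.18976445  497.33258343] [[488.34246218 133.8437369 ]] [[381.31648283 200.61973482]]
```

Request:
send_rows --moves '[{"tx": 1.5,"ty": -6,"tz": 1.5,"rx": 0,"ry": 0,"rz": 10,"jaw": -1},{"tx": 1.5,"ty": -6,"tz": 1.5,"rx": 0,"ry": 0,"rz": 10,"jaw": -1}]'

```text
time_s: 0.4
eef_pos: [289.8, 502.6, 269.9]
eef_rot: [0.017, 1.0, -0.004, -0.001]
contact_force: [0.8, -0.4, 0.1]
gripper_width: 51.9
```

Request:
send_rows --moves '[{"tx": 1.8,"ty": -6,"tz": 0.5,"rx": 0,"ry": 0,"rz": 2,"jaw": -1},{"tx": 1.8,"ty": -6,"tz": 0.5,"rx": 0,"ry": 0,"rz": 0,"jaw": -1},{"tx": 1.8,"ty": -6,"tz": 0.5,"rx": 0,"ry": 0,"rz": 0,"jaw": -1},{"tx": 1.8,"ty": -6,"tz": 0.5,"rx": 0,"ry": 0,"rz": 0,"jaw": -1},{"tx": 1.8,"ty": -6,"tz": 0.5,"rx": 0,"ry": 0,"rz": 0,"jaw": -1},{"tx": 1.8,"ty": -6,"tz": 0.5,"rx": 0,"ry": 0,"rz": 0,"jaw": -1},{"tx": 1.8,"ty": -6,"tz": 0.5,"rx": 0,"ry": 0,"rz": 0,"jaw": -1},{"tx": 1.8,"ty": -6,"tz": 0.5,"rx": 0,"ry": 0,"rz": 0,"jaw": -1},{"tx": 1.8,"ty": -6,"tz": 0.5,"rx": 0,"ry": 0,"rz": 0,"jaw": -1},{"tx": 0,"ty": 0,"tz": 0,"rx": 0,"ry": 0,"rz": 0,"jaw": -1}]'

```text
time_s: 1.65
eef_pos: [447.6, -40.4, 314.6]
eef_rot: [-0.001, 1.0, -0.004, 0.002]
contact_force: [-0.8, 1.2, 0.4]
gripper_width: -0.4
```

Run:
```python
from h import *
o=monitor.get_obs();print(o['time_s'],o['eef_pos'],o['eef_rot'],o['gripper_width'],o['joints'])
c=cams.get_calibration('wrist');R=cv2.Rodrigues(c['rvec'])[0]
print(R, -R.T@c['tvec'],proj(c,[[531,-90,173],[531,-20,158]]))
```

```text
1.65 [447.63388843 -40.40559473 314.61680516] [-8.73823455e-04  9.99989802e-01 -4.08449350e-03  1.71736464e-03] -0.40857994766256256 [-0.13979438 -0.21501842  1.96754324 -0.00774063  1.38452705 -1.71092211]
[[-0.00219263  0.9999685  -0.00762889]
 [ 0.96081346  0.0042213   0.27716364]
 [ 0.27718711 -0.00672222 -0.96079244]] [376.27285552 -39.45526875 443.81735501] [[263.22884098 278.10370555]
 [340.55935242 270.40317707]]
```

Request:
send_rows --moves '[{"tx": 0,"ty": 5,"tz": 0,"rx": 0,"ry": 0,"rz": 0,"jaw": -1},{"tx": 0,"ty": 5,"tz": 0,"rx": 0,"ry": 0,"rz": 0,"jaw": -1},{"tx": 0,"ty": 0,"tz": 0,"rx": 0,"ry": 0,"rz": 0,"jaw": -1}]'

```text
time_s: 2.02
eef_pos: [446.3, 62.2, 313.5]
eef_rot: [0.002, 1.0, -0.003, 0.001]
contact_force: [0.8, -0.2, 0.2]
gripper_width: 0.3
```

Run:
```python
from h import *
o=monitor.get_obs();print(o['time_s'],o['eef_pos'])
c=cams.get_calibration('wrist');im=cams.snapshot('wrist');cv2.imwrite('pics/w2.png',im[:,:,::-1])
import pickle;pickle.dump(c,open('c2.pkl','wb'));print(proj(c,[[531,-90,173],[531,-20,158]]))
cv2.imwrite('pics/w2z.png',cv2.resize(im[180:380,120:387,::-1],(800,600),interpolation=cv2.INTER_CUBIC))
```

```text
2.025 [446.28333139  62.16918091 313.49750742]
[[149.21680307 280.50455813]
 [231.12893787 272.4957412 ]]
```

View pics/w2z.png

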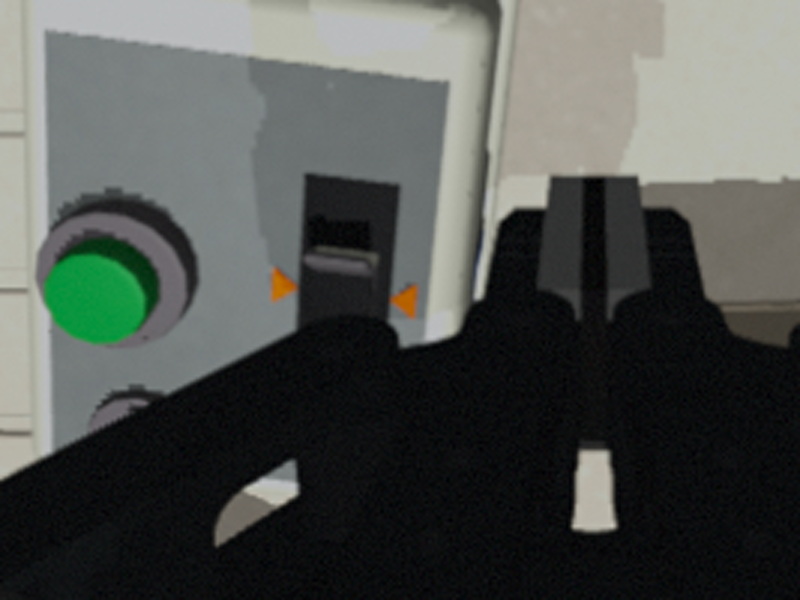

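The wrist view shows orange pointers at (215,275) and (255,280), the button at (152,279), a grey fin between them and a black facet on top. The red sliver seen earlier was on the far (+x) side, so one negative click is needed. Next I'll work out the frame and check wrist against shelf clearance from the side.

Run:
```python
from h import *
import pickle
c=pickle.load(open('c2.pkl','rb'))
im=cv2.imread('pics/w2.png');h=cv2.cvtColor(im,cv2.COLOR_BGR2HSV)
def cen(lo,hi,x0,x1,y0=230,y1=330):
    m=cv2.inRange(h[y0:y1,x0:x1],lo,hi);ys,xs=np.where(m>0);return np.array([xs.mean()+x0,ys.mean()+y0]),len(xs)
a,na=cen((5,150,100),(22,255,255),200,235);b,nb=cen((5,150,100),(22,255,255),240,270);g,ng=cen((45,120,60),(75,255,255),120,190)
print(a,na,b,nb,g,ng)
A,B,G=atz(c,a,151),atz(c,b,151),atz(c,g,172)
print(A,B,G,'mid',(A+B)/2,'yaw',np.degrees(np.arctan2(-(B-A)[0],(B-A)[1])), 'yaw2',np.degrees(np.arctan2(-((A+B)/2-G)[0],((A+B)/2-G)[1])),np.linalg.norm(((A+B)/2-G)[:2]))
cd=cams.get_calibration('side');s=cams.snapshot('side')[:,:,::-1].copy()
for z in range(300,700,50):
    p=proj(cd,[446,62,z])[0].round().astype(int);print(z,p);cv2.circle(s,tuple(map(int,p)),2,(0,0,255),-1)
cv2.imwrite('pics/s2.png',s[:, 150:550])
```

```text
[213.48 274.74] 50 [255.2745098  279.64705882] 51 [151.82877527 278.70868014] 841
[537.26810597 -39.25927061 151.        ] [542.46455183   0.74082    151.        ] [529.75706879 -87.9375506  172.        ] mid [539.8663289 -19.2592253 151.       ] yaw -7.401889165893685 yaw2 -8.373648913358515 69.41836576339021
300 [298 110]
350 [297  90]
400 [297  70]
450 [296  48]
500 [296  25]
550 [295   0]
600 [294 -27]
650 [294 -56]
```

View pics/s2.png

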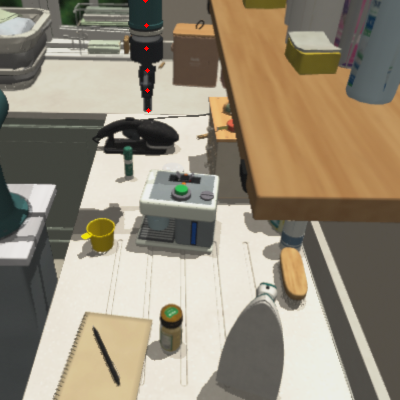

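Pointer midpoint is (540,-19), button (530,-88), yaw about -8°. The side view shows the wrist body (teal) starting about 120 mm above the TCP. I'll check the shelf edge and wrist height numerically.

Run:
```python
from h import *
from scipy.optimize import least_squares
cs,cd=cams.get_calibration('scene'),cams.get_calibration('side')
# lower front edge of shelf: line x=x0+k*y, z=z0 ; fit distances to picked image points lying on edge
S=[(487,131),(330,46),(205,3)];D=[(400,208),(384,130),(372,60),(363,10)]
# scene: lower front edge ; side: front edge silhouette
def f(p,show=0):
    r=[];out=[]
    for c,L in((cs,S),(cd,D)):
        for uv in L:
            o,d=ray(c,uv);t=(p[1]-o[2])/d[2];q=o+t*d;r.append((q[0]-p[0]));out.append(q.round())
    return out if show else np.array(r)
s=least_squares(f,[575,495]);print(s.x,f(s.x).round(),f(s.x,1))
for n,c in(('scene',cs),('side',cd)):print(n,-cv2.Rodrigues(c['rvec'])[0].T@c['tvec'])
for x in (446,):
  for z in (500,550,600,650,700): print(z,proj(cs,[[446,62,z]])[0],proj(cs,[[0,0,z]])[0])
```

```text
[592.10384298 506.90625835] [-28.  38. -14.  -3.  -2.   2.   7.] [array([ 564., -560.,  507.]), array([630.,  11., 507.]), array([578., 664., 507.]), array([ 589., -582.,  507.]), array([ 590., -421.,  507.]), array([ 594., -166.,  507.]), array([599., 164., 507.])]
scene [ -215.46225492 -1060.56506918   929.19287739]
side [ 512.19818717 -918.22687993  773.73213341]
500 [261.23955184  55.69118379] [ 95.51006374 104.57300158]
550 [260.55339678  36.66271718] [90.78539327 82.18730749]
600 [259.86664641  16.99641874] [85.99825941 58.83471189]
650 [259.18263033  -3.30799883] [81.17493776 34.51164331]
700 [258.50543592 -24.2438947 ] [76.35046739  9.23094572]
```

The shelf edge is near x≈590, z≈507, and the vertical wrist tube would come close to it over the wheel. I'll tilt the tool 15° back towards the robot and keep it over the doser's front while lowering.

Request:
send_rows --moves '[{"tx": 1.5,"ty": -2.5,"tz": 0,"rx": 0,"ry": -7.5,"rz": 0,"jaw": -1},{"tx": 1.5,"ty": -2.5,"tz": 0,"rx": 0,"ry": -7.5,"rz": 0,"jaw": -1},{"tx": 1.5,"ty": -2.5,"tz": -2,"rx": 0,"ry": 0,"rz": -8,"jaw": -1},{"tx": 1.5,"ty": -1,"tz": -2,"rx": 0,"ry": 0,"rz": 0,"jaw": -1},{"tx": 0,"ty": 0,"tz": 0,"rx": 0,"ry": 0,"rz": 0,"jaw": -1}]'

```text
time_s: 2.75
eef_pos: [506.3, -30.4, 273.0]
eef_rot: [0.075, 0.988, -0.015, 0.135]
contact_force: [-0.6, -0.0, -0.3]
gripper_width: -0.2
```

Run:
```python
from h import *
from scipy.spatial.transform import Rotation as Ro
o=monitor.get_obs();M=Ro.from_quat(o['eef_rot']).as_matrix();print(o['time_s'],o['eef_pos'],M.round(3))
cd=cams.get_calibration('side');cs=cams.get_calibration('scene')
print('box base near corner',atz(cd,(365,200),0),atz(cd,(360,196),0),'scene',atz(cs,(268,150),0),atz(cs,(267,108),170))
s=cams.snapshot('scene')[60:260,180:420,::-1];w=cams.snapshot('wrist')[:,:,::-1]
cv2.imwrite('pics/m3.png',np.vstack([cv2.resize(s,(480,400))[:280],cv2.resize(w,(480,300))]))
```

```text
2.75 [506.27000701 -30.40808728 272.96399991] [[-0.952  0.153  0.264]
 [ 0.145  0.988 -0.05 ]
 [-0.269 -0.009 -0.963]]
box base near corner [637.62297564  91.14498042   0.        ] [623.95113859 110.36046522   0.        ] scene [664.26704256 409.76164192   0.        ] [667.23404285 410.87135097 170.        ]
```

View pics/m3.png

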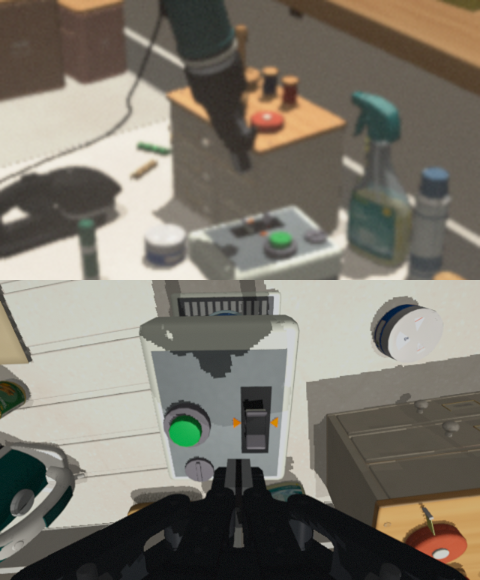

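The box is well behind and to the left of the work area. The wrist view shows pointers at about (316,189) and (369,189), with no red on top. I'll refine the index and button positions from this view.

```bash
cat > loc.py <<'E'
from h import *
def loc(name):
    o=monitor.get_obs();c=cams.get_calibration('wrist');im=cams.snapshot('wrist')[:,:,::-1].copy();cv2.imwrite(f'pics/{name}.png',im)
    h=cv2.cvtColor(im,cv2.COLOR_BGR2HSV)
    def blobs(lo,hi,n,ex):
        m=cv2.inRange(h,lo,hi);k,_,st,ce=cv2.connectedComponentsWithStats(m)
        q=[(np.hypot(*(ce[i]-ex)),ce[i],st[i,4]) for i in range(1,k) if st[i,4]>20];q.sort(key=lambda t:t[0]);return q[:n]
    P=[blobs((5,150,90),(24,255,255),1,proj(c,p)[0])[0] for p in([537,-39,151],[542.5,1,151])]
    g=blobs((45,120,60),(75,255,255),1,proj(c,[530,-88,173])[0])[0]
    A,B=[atz(c,p[1],151) for p in P];G=atz(c,g[1],172);m=(A+B)/2
    print(o['time_s'],o['eef_pos'].round(1),[(p[1].round(1),p[2]) for p in P+[g]]);print(A.round(1),B.round(1),'index',m.round(1),'button',G.round(1),'dist',np.linalg.norm((m-G)[:2]),'yaw',np.degrees(np.arctan2(-(m-G)[0],(m-G)[1])),np.degrees(np.arctan2(-(B-A)[0],(B-A)[1])))
    return c,im,P
E
python3 - <<'E'
from loc import *
c,im,P=loc('w4')
x,y=((P[0][1]+P[1][1])/2).astype(int)
cv2.imwrite('pics/w4z.png',cv2.resize(im[y-50:y+50,x-50:x+50],(600,600),interpolation=cv2.INTER_CUBIC))
E
```

```text
2.85 [507.  -29.7 275.1] [(array([313.4, 188.4]), np.int32(72)), (array([365.5, 188. ]), np.int32(72)), (array([246. , 200.4]), np.int32(1362))]
[537.4 -38.9 151. ] [543.    1.4 151. ] index [540.2 -18.7 151. ] button [528.1 -86.8 172. ] dist 69.15917454840118 yaw -10.065363085559293 -7.968283985792771
```

View pics/w4z.png

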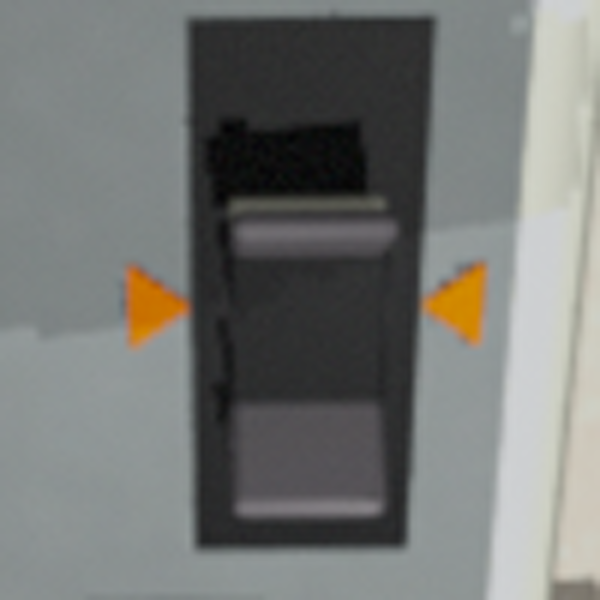

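Black is on top (off) with a white sliver on the robot's side, so red is next on the far side and one click with the top moving towards the robot is right. Now I'll go down on the far side of the wheel.

Request:
send_rows --moves '[{"tx": 1.0,"ty": 1.0,"tz": -3,"rx": 0,"ry": 0,"rz": 0,"jaw": -1},{"tx": 1.0,"ty": 0,"tz": -3,"rx": 0,"ry": 0,"rz": 0,"jaw": -1},{"tx": 3,"ty": -0.4,"tz": 0,"rx": 0,"ry": 0,"rz": 0,"jaw": -1},{"tx": 2.8,"ty": -0.3,"tz": 0,"rx": 0,"ry": 0,"rz": 0,"jaw": -1},{"tx": 0,"ty": 0,"tz": 0,"rx": 0,"ry": 0,"rz": 0,"jaw": -1}]'

```text
time_s: 3.52
eef_pos: [588.9, -24.1, 221.0]
eef_rot: [0.073, 0.987, -0.014, 0.142]
contact_force: [-0.6, 0.6, 0.5]
gripper_width: -0.1
```

Request:
send_rows --moves '[{"tx": -0.3,"ty": -0.1,"tz": -2,"rx": 0,"ry": 0,"rz": 0,"jaw": -1},{"tx": 0,"ty": 0,"tz": -1.5,"rx": 0,"ry": 0,"rz": 0,"jaw": -1},{"tx": 0,"ty": 0,"tz": 0,"rx": 0,"ry": 0,"rz": 0,"jaw": -1}]'

```text
time_s: 3.9
eef_pos: [585.0, -24.1, 187.5]
eef_rot: [0.072, 0.987, -0.014, 0.143]
contact_force: [0.3, -0.1, 0.7]
gripper_width: 0.0
```

Request:
send_rows --moves '[{"tx": 0,"ty": -0.1,"tz": -0.8,"rx": 0,"ry": 0,"rz": 0,"jaw": -1},{"tx": 0,"ty": 0,"tz": 0,"rx": 0,"ry": 0,"rz": 0,"jaw": -1}]'

```text
time_s: 4.15
eef_pos: [585.2, -24.9, 180.2]
eef_rot: [0.072, 0.987, -0.014, 0.144]
contact_force: [1.3, 1.0, -0.1]
gripper_width: -0.4
```

Request:
send_rows --moves '[{"tx": -1.2,"ty": 0.15,"tz": -0.15,"rx": 0,"ry": 0,"rz": 0,"jaw": -1},{"tx": -1.4,"ty": 0.2,"tz": 0,"rx": 0,"ry": 0,"rz": 0,"jaw": -1},{"tx": -1.4,"ty": 0.2,"tz": 0,"rx": 0,"ry": 0,"rz": 0,"jaw": -1},{"tx": -1.4,"ty": 0.2,"tz": 0,"rx": 0,"ry": 0,"rz": 0,"jaw": -1},{"tx": -1.2,"ty": 0.2,"tz": 0,"rx": 0,"ry": 0,"rz": 0,"jaw": -1}]'

```text
time_s: 4.78
eef_pos: [522.2, -15.9, 186.3]
eef_rot: [0.072, 0.986, -0.014, 0.153]
contact_force: [0.8, 0.5, -0.1]
gripper_width: 0.2
```

Request:
send_rows --moves '[{"tx": -0.5,"ty": 0,"tz": 3,"rx": 0,"ry": 0,"rz": 0,"jaw": -1},{"tx": -1.5,"ty": 0,"tz": 4,"rx": 0,"ry": 0,"rz": 0,"jaw": -1},{"tx": -1,"ty": -1,"tz": 2,"rx": 0,"ry": 0,"rz": 0,"jaw": -1},{"tx": 0,"ty": 0,"tz": 0,"rx": 0,"ry": 0,"rz": 0,"jaw": -1}]'

```text
time_s: 5.28
eef_pos: [483.5, -24.7, 272.8]
eef_rot: [0.072, 0.986, -0.014, 0.147]
contact_force: [0.9, 0.2, 0.0]
gripper_width: 0.2
```

Run:
```python
from loc import *
c,im,P=loc('w5')
x,y=((P[0][1]+P[1][1])/2).astype(int)
cv2.imwrite('pics/w5z.png',cv2.resize(im[y-50:y+50,x-50:x+50],(600,600),interpolation=cv2.INTER_CUBIC))
```

```text
5.275 [483.5 -24.7 272.8] [(array([311.2, 211.2]), np.int32(58)), (array([361.2, 211.2]), np.int32(62)), (array([246.6, 223.9]), np.int32(1222))]
[536.8 -38.8 151. ] [542.6   1.4 151. ] index [539.7 -18.7 151. ] button [526.9 -86.4 172. ] dist 68.87335277004685 yaw -10.75272186266898 -8.187012754524543
```

View pics/w5z.png

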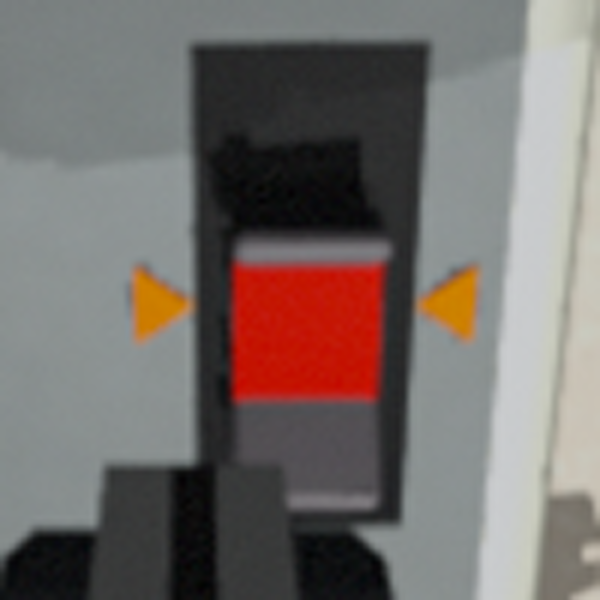

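Red is on top, squarely between the pointers at (160,300) and (450,300) in the crop, and the doser has not shifted. Next, over the button with less tilt.

Request:
send_rows --moves '[{"tx": 1.6,"ty": -2.1,"tz": -1.5,"rx": 0,"ry": 8,"rz": 0,"jaw": -1},{"tx": 1.6,"ty": -2.1,"tz": -1.5,"rx": 0,"ry": 0,"rz": 0,"jaw": -1},{"tx": 1.6,"ty": -2.1,"tz": -1.5,"rx": 0,"ry": 0,"rz": 0,"jaw": -1},{"tx": 0,"ty": 0,"tz": 0,"rx": 0,"ry": 0,"rz": 0,"jaw": -1}]'

```text
time_s: 5.82
eef_pos: [527.8, -86.4, 217.0]
eef_rot: [0.07, 0.995, -0.018, 0.069]
contact_force: [-0.6, 0.2, -0.4]
gripper_width: -0.1
```

Request:
send_rows --moves '[{"tx": 0.6,"ty": -0.15,"tz": -1.2,"rx": 0,"ry": 0,"rz": 0,"jaw": -1},{"tx": 0,"ty": 0,"tz": -1.0,"rx": 0,"ry": 0,"rz": 0,"jaw": -1},{"tx": 0,"ty": 0,"tz": 0,"rx": 0,"ry": 0,"rz": 0,"jaw": -1}]'

```text
time_s: 6.2
eef_pos: [532.1, -85.9, 191.5]
eef_rot: [0.07, 0.995, -0.017, 0.067]
contact_force: [0.1, 0.1, 0.1]
gripper_width: 0.3
```

Request:
send_rows --moves '[{"tx": 0.1,"ty": -0.1,"tz": -0.5,"rx": 0,"ry": 0,"rz": 0,"jaw": -1},{"tx": 0,"ty": 0,"tz": -0.4,"rx": 0,"ry": 0,"rz": 0,"jaw": -1},{"tx": 0,"ty": 0,"tz": -0.2,"rx": 0,"ry": 0,"rz": 0,"jaw": -1}]'

```text
time_s: 6.58
eef_pos: [533.6, -86.5, 182.3]
eef_rot: [0.069, 0.995, -0.017, 0.068]
contact_force: [-2.9, 0.8, 5.0]
gripper_width: 0.5
```

Request:
send_rows --moves '[{"tx": 0,"ty": 0,"tz": -0.3,"rx": 0,"ry": 0,"rz": 0,"jaw": -1},{"tx": 0,"ty": 0,"tz": -0.3,"rx": 0,"ry": 0,"rz": 0,"jaw": -1}]'

```text
time_s: 6.82
eef_pos: [533.8, -86.6, 180.2]
eef_rot: [0.069, 0.995, -0.017, 0.069]
contact_force: [-12.5, 3.1, 24.3]
gripper_width: 0.2
```

Request:
send_rows --moves '[{"tx": 0,"ty": 0,"tz": 0,"rx": 0,"ry": 0,"rz": 0,"jaw": -1},{"tx": 0,"ty": 0,"tz": -0.1,"rx": 0,"ry": 0,"rz": 0,"jaw": -1},{"tx": 0,"ty": 0,"tz": 2,"rx": 0,"ry": 0,"rz": 0,"jaw": -1},{"tx": -1.5,"ty": 0.5,"tz": 4,"rx": 0,"ry": 0,"rz": 0,"jaw": -1},{"tx": -2.5,"ty": 2,"tz": 4,"rx": 0,"ry": -5,"rz": 0,"jaw": -1},{"tx": -1,"ty": 3,"tz": 0,"rx": 0,"ry": 0,"rz": 0,"jaw": -1},{"tx": 0,"ty": 0,"tz": 0,"rx": 0,"ry": 0,"rz": 0,"jaw": -1}]'

```text
time_s: 7.7
eef_pos: [483.8, -31.0, 285.8]
eef_rot: [0.071, 0.991, -0.014, 0.117]
contact_force: [0.1, 0.1, 0.2]
gripper_width: 0.4
```

Run:
```python
from loc import *
c,im,P=loc('w6')
s=cams.snapshot('side')[150:270,270:390,::-1]
w=cv2.resize(im,(640,400))
cv2.imwrite('pics/f6.png',np.hstack([cv2.resize(im[100:300,150:450],(450,300)),cv2.resize(s,(300,300),interpolation=cv2.INTER_CUBIC)]))
```

```text
7.7 [483.8 -31.  285.8] [(array([319.1, 212.2]), np.int32(57)), (array([367. , 212.2]), np.int32(57)), (array([257.1, 224.2]), np.int32(1072))]
[537.6 -39.2 151. ] [543.2   1.  151. ] index [540.4 -19.1 151. ] button [529.  -87.6 172. ] dist 69.49235201131908 yaw -9.44214121067588 -7.983798538617301
```

View pics/f6.png

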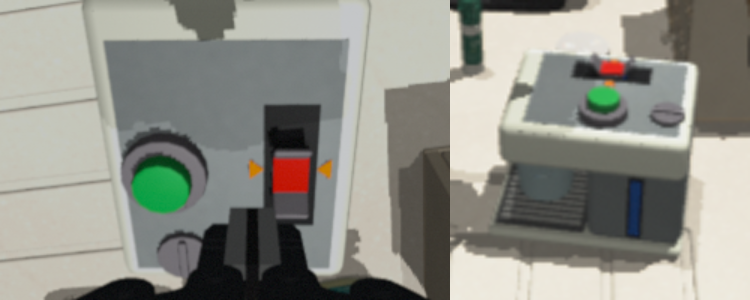

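The final view shows red on top between the pointers at (255,168) and (325,168), the green button back up at (160,188), and the doser and cup in place. The robot is clear, so I'm handing in.

```bash
python3 -c "
from workcell import manip
print(manip.sign_off())"
```

```text
the job is handed in; nothing more can be done
None
```

I turned the dose wheel to red, pressed the green button once at that setting, and handed the job in at about 7.7 s.

- **Wheel:** It started on black (off). One click towards the robot, with the tool tilted about 15° to stay clear of the shelf, brought red on top between the pointers. The fingertip ended that sweep about 6–8 mm higher than I had set it. The picture taken right after showed red clicked in squarely.
- **Button:** I pressed it until the force rose to about 24 N, well past the roughly 6 N it takes to reach the bottom. I held it for about a quarter of a second and let it spring back.
- **Last checks:** Red is still on top and the button looks fully up. The doser's measured position changed by less than 1 mm, within measuring error. The cup is still on the grille under the nozzle, and the robot is clear with no force on the tool. I could not see the dose itself run into the cup. I also did not re-check the bystander objects one by one, but the tool met no force except on the button.
- **Disagreement:** The doser's angle came out at about -8° from the pointers and -8 to -11° from the button. I used -8°.

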